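# Roll the pin to the middle of the pastry mat

### The job

Get the pastry mat ready for rolling out from the middle: with shut fingertips on top of the wooden rolling pin, roll it (not drag it) along the mat to the middle, in as many strokes as you like, and stop it so that the whole pin lies between the two long guide lines, then leave it lying still. Only push it on its top, do not pinch, lift or shove it from the side, and do not disturb the shaker on the mat or the things around it.

Things in the scene. Friction and masses are not known exactly. Their poses are not given: they have to be found in the camera images.
- pastry_mat: grey silicone pastry mat fixed flat on the worktop, 200 (x) x 440 (y) x 3 mm. Origin: centre of its underside; x is its short side (roughly away from the robot), y its long side, z up. Two long white guide lines, 174 x 3 mm, run along the mat's x at mat y = -43.5 and +43.5 mm (84 mm clear between them); a thinner border line runs near the mat's edge
- rolling_pin: light wooden dowel, no handles, 50 mm thick, 180 mm long, 0.2 to 0.4 kg, lying near either end of the mat, axis nearly parallel to the guide lines. Origin: its centre (28 mm above the worktop; top at 53 mm). x is its long axis (roughly the mat's x); y and z turn as it rolls (z up at first). Rolling, its top moves twice as far as its axis; let go when slow, it stops in a few mm
- pin_near_end (a point): middle of the end face of the rolling pin that looks toward the robot, on its axis, 90 mm from the pin's centre
- pin_far_end (a point): middle of the end face of the rolling pin that looks away from the robot, on its axis, 90 mm from the pin's centre
- shaker: bystander: small clear glass shaker with a grey top, 44 mm wide and 90 mm high, standing loose at the end of the mat opposite the pin. Origin: centre of its underside, z up
- lemon_1: bystander: yellow lemon, 78 x 55 x 56 mm, loose on the worktop behind the mat. Origin: underside
- spice_jar: bystander: glass spice jar with a black lid, 41 mm wide and 105 mm high, standing loose on the worktop behind the mat. Origin: underside

How it is judged:
By the outcome, as a careful person would: the job done as asked, in the order asked, and still so for the second after the job is handed in, with the robot touching nothing.
It also fails if it takes over 67 s, if anything falls off the work surface, if the arm or the gripper's body presses on something with over 40 N, if the wrist force passes 120 N, or if a joint passes its speed limit or range.

### The arm

A 6-joint arm with a two-finger parallel gripper is mounted at the origin on a cart in front of the work surface, level with it; the furniture and walls round the work are solid. World frame = base frame: x ahead of the robot, y to its left, z up, the work surface at z = 0. Lengths are in m, angles in degrees, forces in N, time in s.
With the tool pointing down it reaches from about 0.4 to 0.825 m from the base axis. Payload 7 kg.
Tool frame: the origin (TCP) lies midway between the tips of the shut fingers; the grasp point (between the pads) lies 19 mm behind it; z points along the fingers, y is the direction in which the jaws open and shut (so a half turn about z gives the same grasp; the last joint's range is limited). The gripper opens to 88 mm and grips with 3 to 60 N. Pads are 19 mm wide; open, the fingers measure 130 mm over their backs; the gripper's body (78 mm by 193 mm) begins 47 mm behind the grasp point.
Start: joints at [-60.04, 20.546, 0.682, 0, -70.136, -16.507], TCP at [0.157, -0.656, 0.227] pointing down, gripper open.
Joint ranges: [-176.03, 176.03], [-82.01, 121.73], [-58.28, 71.71], [-173.87, 95.51], [-174.79, -0.11], [-173.66, 173.66]. Speed limits (degrees/s): [136.94, 136.94, 172.46, 180, 180, 180].

### API

Orientations are given as [roll, pitch, yaw] about the fixed x, y, z axes, in that order (R = Rz(yaw) Ry(pitch) Rx(roll)).
In Python, from plant import sensors, viewer, r gives the robot as it stands. The module is installed in compiled form; this text tells all that it offers.
- The arm moves only by the shell command python3 -m handwheel 'ROWS' [OPENING] [FORCE]. ROWS is JSON, one flat list of numbers, 6 for each row, row after row: the shift along the world's x, y, z in cm, then the turn, a rotation vector about the world's x, y, z in rad. In form: [tx, ty, tz, wx, wy, wz, tx, ty, tz, wx, wy, wz, ...]. A call has 1 to 8 rows; each row is the pose to reach, as a shift and turn from the pose measured when the call began; what a row does not reach only later rows make up. A row lasts 1/10 s, in which the tool goes at most 50 mm and 8.59 degrees, less where a joint would pass 70% of its speed; a pose out of reach is approached as far as the arm can. A call with a gripper value outside its range is refused whole. OPENING is the closure in counts, from 0 (fully open) to 255 (shut), set as the call begins (- or left out, the last holds). The fingers move at their own pace and stop on an object; FORCE is the grip in N (left out, the last holds). Time passes only in rows, so rows that repeat a pose let the fingers close. It gives the time, the measured TCP pose, the force and the opening at its end, in the units of the state.
- sensors.get_state(): the state, without advancing time (a new reading comes with each control period).
- viewer.capture(name): name is "side" or "top"; returns a dict with "img" (420x560x3 uint8, red, green, blue), "camera_matrix" (3x3 intrinsics, pixels), "camera_from_world" (4x4, takes a point from world to camera coordinates). Camera axes: x right, y down, z forward; pixel columns grow to the right and rows downward; lengths in m; the calibration is good to about 2 mm. A picture is of the moment at which its call begins. There is no depth.
- r.close_job(): hands the job in, once; it reports no verdict.
The state is a dict: "time_s": time; "joints": joint angles; "qd": joint speeds; "joint_torque": joint torques, N m; "tcp_pos": TCP position; "eef_rot": TCP orientation; "contact_force": force on the tool from outside, world axes, zero at the start; "moment": the same for the moment, N m; "gripper_width": finger opening in m.
Only numpy, scipy, OpenCV 4.12 (cv2) and the standard library are available. Lean on these libraries where they do the work, as an engineer would, in place of code of your own. Each camera call takes 0.05 s, during which the arm holds its last target.

## Working session

There is one attempt and no reset: what is moved stays moved. The work goes in short steps, Python scripts to look and compute and a shell command to move; the robot and the scene stay as the last step left them, time stands still between calls to the robot, and variables do not carry over. Pictures are saved under pics/ and viewed, and the job is handed in when it is done.

```bash
mkdir -p pics; cat > h.py <<'E'
import numpy as np,cv2
from plant import sensors,viewer,r
def cap(n,f):
    c=viewer.capture(n); cv2.imwrite('pics/'+f,c['img'][:,:,::-1]); 
    np.savez('pics/'+n+'.npz',K=c['camera_matrix'],T=c['camera_from_world']); return c
def ray(n,uv,z):
    d=np.load('pics/'+n+'.npz');K,T=d['K'],d['T'];R=T[:3,:3];t=T[:3,3]
    o=-R.T@t; v=R.T@np.linalg.inv(K)@np.array([*uv,1.]); return o+v*(z-o[2])/v[2]
def proj(n,p):
    d=np.load('pics/'+n+'.npz');q=d['T'][:3,:3]@np.array(p)+d['T'][:3,3];q=d['K']@q;return q[:2]/q[2]
E
python3 - <<'E'
from h import *
cap('top','t0.png');cap('side','s0.png');s=sensors.get_state()
for k in s: print(k,np.round(s[k],4))
E
```

```text
time_s 0.1
joints [-6.00414e+01  2.05882e+01  6.38300e-01 -1.61000e-02 -7.01367e+01
 -1.65073e+01]
qd [-0.0718 -0.0513  0.1334  0.0062 -0.0548  0.0165]
joint_torque [-1.10000e-03 -5.84166e+01  2.93749e+01  7.01540e+00  1.01000e-02
 -1.00000e-04]
tcp_pos [ 0.1569 -0.6561  0.2257]
eef_rot [ 1.799127e+02 -1.010000e-02 -1.665542e+02]
contact_force [ 0.5728 -0.2446 -0.0837]
moment [ 0.0761  0.0128 -0.0422]
gripper_width 0.0877
```

View pics/t0.png

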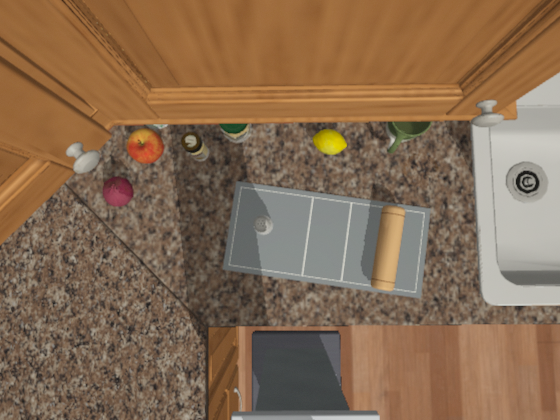

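View pics/s0.png

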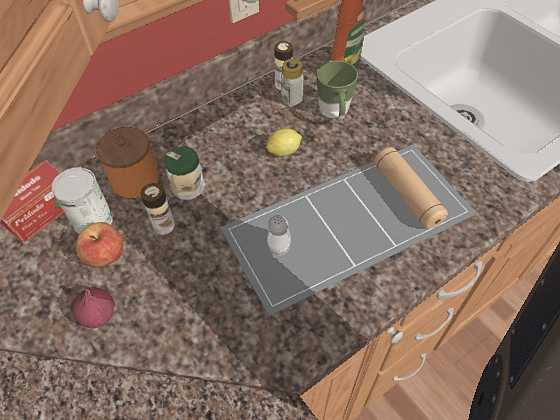

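The top view shows the pin at the right end, about (393,209) to (383,288). The guide lines run from (311,197) to (304,275) and from (351,202) to (344,281), and the shaker is at (263,226). The side view agrees. Next I'll enlarge the crops.

```bash
python3 - <<'E'
from h import *
a=cv2.imread('pics/t0.png')[170:310,215:440];cv2.imwrite('pics/t0c.png',cv2.resize(a,None,fx=3.5,fy=3.5,interpolation=2))
a=cv2.imread('pics/s0.png')[135:320,215:480];cv2.imwrite('pics/s0c.png',cv2.resize(a,None,fx=3,fy=3,interpolation=2))
for p in [(0,0,0),(.5,0,0),(.6,-.2,0),(.157,-.656,.227)]: print(p,proj('top',p),proj('side',p))
for n in('top','side'):
  d=np.load(f'pics/{n}.npz');print(-d['T'][:3,:3].T@d['T'][:3,3])
E
```

```text
(0, 0, 0) [305.58071445 488.84325263] [572.95047031 494.68519158]
(0.5, 0, 0) [301.95122129 251.10333368] [334.99289252 245.14876958]
(0.6, -0.2, 0) [390.5043019  205.34040598] [378.35654384 161.30909306]
(0.157, -0.656, 0.227) [718.64456394 461.65745783] [807.37109845 102.81583556]
[0.50507281 0.03892691 0.96224747]
[0.15927304 0.36877445 0.79910335]
```

View pics/t0c.png

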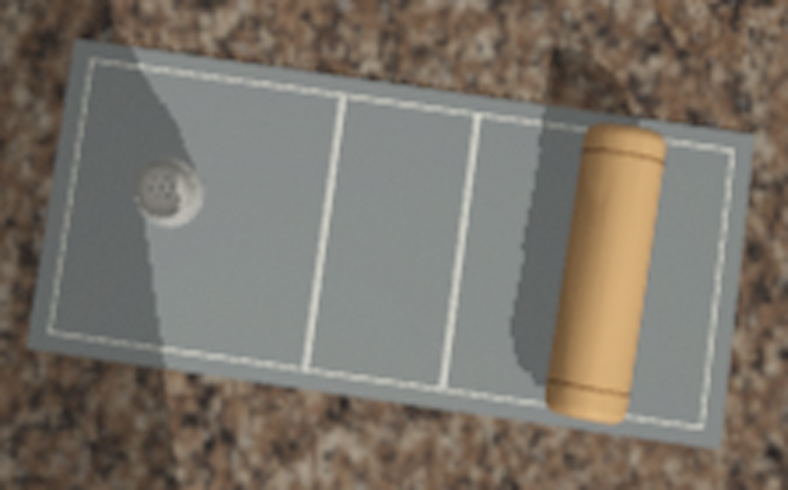

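View pics/s0c.png

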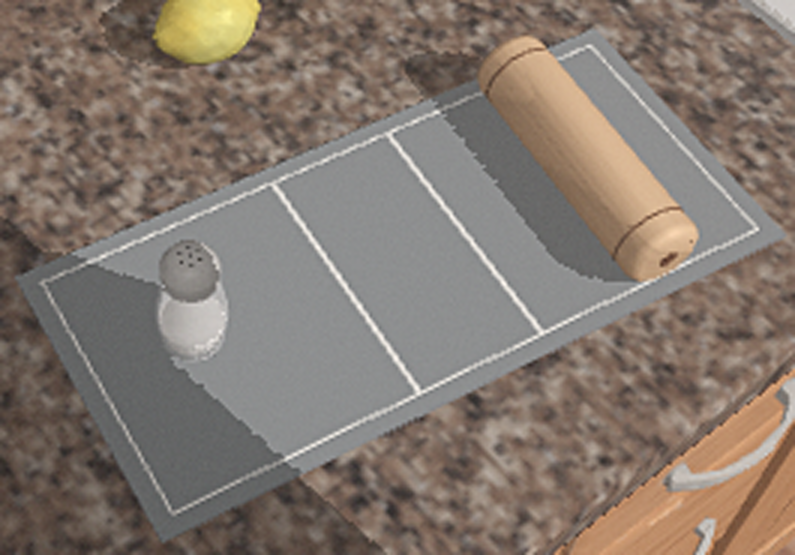

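```bash
python3 - <<'E'
from h import *
t=lambda x,y:((x+.5)/3.5+215-.5,(y+.5)/3.5+170-.5)
s=lambda x,y:((x+.5)/3+215-.5,(y+.5)/3+135-.5)
print('mat top');M={}
for k,p in dict(TL=(77,40),TR=(754,132),BR=(720,447),BL=(30,350),La=(343,95),Lb=(306,370),Ra=(478,115),Rb=(443,387)).items(): M[k]=ray('top',t(*p),.003);print(k,M[k].round(4))
print('mat side')
for k,p in dict(TL=(18,277),TR=(600,30),BR=(783,235),BL=(165,540),La=(274,184),Lb=(420,392),Ra=(392,133),Rb=(542,333)).items(): print(k,ray('side',s(*p),.003).round(4))
c=np.mean([M[k] for k in('TL','TR','BR','BL')],0);d=M['TL']+M['BL']-M['TR']-M['BR'];print('centre',c,'yaw',np.degrees(np.arctan2(-d[0],d[1])))
a=ray('top',t(626.5,128),.028);b=ray('top',t(587,420),.028)
print('pin far',a,'near',b,'len',np.linalg.norm(a-b),'yaw',np.degrees(np.arctan2(*(a-b)[1::-1])))
# side near end face centre
print('near end side',ray('side',s(668,260),.028))
print('shaker',ray('top',t(165,192),.09), ray('side',s(192,340),.004))
E
```

```text
mat top
TL [0.6587 0.1449 0.003 ]
TR [ 0.5942 -0.2872  0.003 ]
BR [ 0.3966 -0.2574  0.003 ]
BL [0.461  0.1748 0.003 ]
La [ 0.621  -0.0257  0.003 ]
Lb [0.4468 0.0007 0.003 ]
Ra [ 0.6071 -0.1118  0.003 ]
Rb [ 0.4354 -0.0853  0.003 ]
mat side
TL [0.657 0.145 0.003]
TR [ 0.5863 -0.2889  0.003 ]
BR [ 0.3937 -0.2552  0.003 ]
BL [0.4605 0.1755 0.003 ]
La [ 0.6178 -0.0262  0.003 ]
Lb [0.446  0.0008 0.003 ]
Ra [ 0.6039 -0.1144  0.003 ]
Rb [ 0.4323 -0.0846  0.003 ]
centre [ 0.52761515 -0.05620404  0.003     ] yaw -8.487823236195032
pin far [ 0.5952484  -0.19979348  0.028     ] near [ 0.41639792 -0.1693735   0.028     ] len 0.18141904186557103 yaw -9.652839593140607
near end side [ 0.41548251 -0.16663538  0.028     ]
shaker [0.55505099 0.08430112 0.09      ] [0.55482806 0.08662529 0.004     ]
```

Mat: centre (0.5275, -0.056), yaw -8.5°. Its size and lines agree to 2 mm. The pin's centre is (0.506, -0.185), at mat y of about -130 mm, and its measured length of 181 mm is right. I'll move over it with the jaw axis along the rolling direction and the fingers shut.

```bash
python3 -m handwheel '[1.8,2.4,0,0,0,-0.05,4.2,5.6,0,0,0,-0.1,6.5,8.8,0,0,0,-0.15,9.5,12.8,0,0,0,-0.2,12.5,16.9,0,0,0,-0.25,15.5,20.9,0,0,0,-0.3,18.4,24.9,0,0,0,-0.35,20.8,28.1,0,0,0,-0.384]' 255 20
```

```text
time_s: 0.9
tcp_pos: [0.3658, -0.3728, 0.2257]
eef_rot: [179.9, -0.0, 171.4]
contact_force: [0.5, -0.5, 0.1]
gripper_width: 0.0293
```

```bash
python3 -m handwheel '[2.5,3.2,0,0,0,0,5,6.4,-1,0,0,0,7.5,9.6,-3,0,0,0,10,12.8,-6,0,0,0,12.5,16,-9,0,0,0,13.8,17.6,-11,0,0,0,13.8,17.6,-11.5,0,0,0,13.8,17.6,-11.5,0,0,0]'; python3 - <<'E'
from h import *
a=cap('top','t1.png')['img'][170:310,215:440,::-1];b=cap('side','s1.png')['img'][60:320,215:480,::-1]
cv2.imwrite('pics/t1c.png',cv2.resize(a,None,fx=3.5,fy=3.5,interpolation=2))
cv2.imwrite('pics/s1c.png',cv2.resize(b,None,fx=2.3,fy=2.3,interpolation=2))
s=sensors.get_state();print(s['tcp_pos'],s['eef_rot'],s['contact_force'])
E
```

```text
time_s: 1.7
tcp_pos: [0.503, -0.1964, 0.1094]
eef_rot: [179.9, -0.2, 171.4]
contact_force: [0.2, 0.4, 0.2]
gripper_width: 0.0006
[ 0.50365959 -0.19728677  0.11111015] [1.79909401e+02 6.18845752e-03 1.71358930e+02] [ 0.44279151 -0.82945578 -0.32801318]
```

View pics/s1c.png

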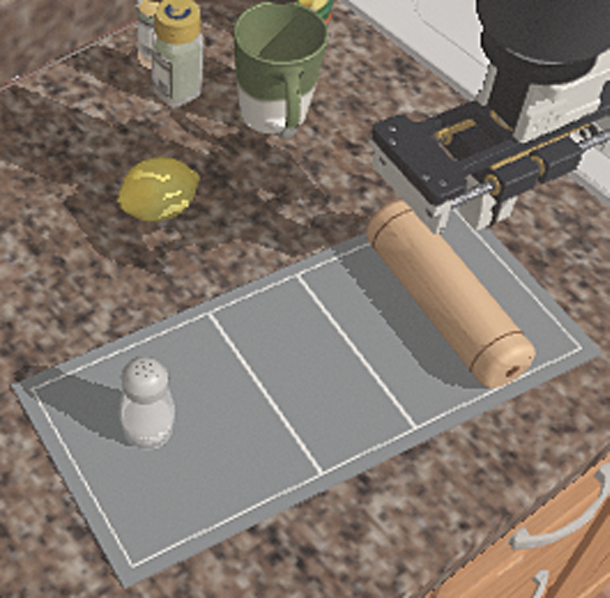

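View pics/t1.png

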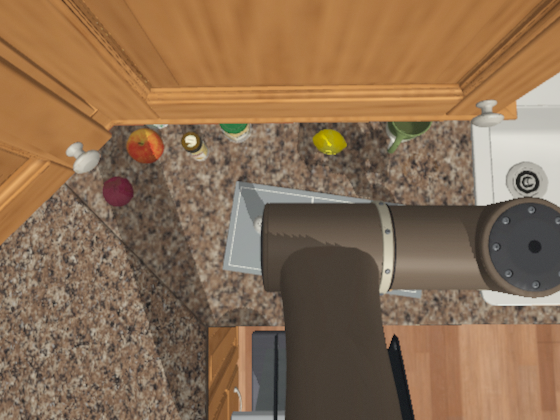

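The side view shows the shut fingers above the pin. In the top view the arm hides the pin. I'll look at the fingertip shape more closely.

```bash
python3 - <<'E'
from h import *
s=cv2.imread('pics/s1.png')
print(proj('side',sensors.get_state()['tcp_pos']))
cv2.imwrite('pics/s1d.png',cv2.resize(s[80:240,350:490],None,fx=3.7,fy=3.7,interpolation=2))
E
```

```text
[423.76390731 153.44856802]
```

View pics/s1d.png

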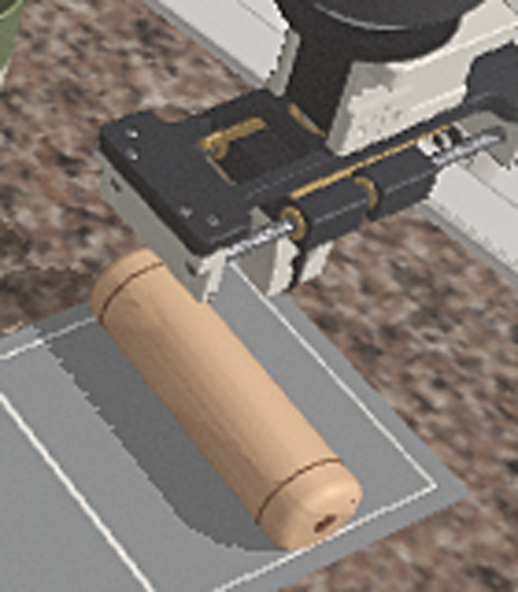

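```bash
python3 -m handwheel '[0,0,-2,0,0,0,0,0,-4,0,0,0,0,0,-5.2,0,0,0,0,0,-5.6,0,0,0,0,0,-5.7,0,0,0,0,0,-5.8,0,0,0]';python3 -m handwheel '[0,0,-0.1,0,0,0,0,0,-0.2,0,0,0]'
```

```text
time_s: 2.4
tcp_pos: [0.5042, -0.1976, 0.0539]
eef_rot: [179.9, 0.1, 171.3]
contact_force: [-1.0, -0.3, -0.4]
gripper_width: 0.0006
time_s: 2.6
tcp_pos: [0.5048, -0.1977, 0.0526]
eef_rot: [179.9, 0.2, 171.4]
contact_force: [0.6, 0.1, 5.7]
gripper_width: 0.0007
```

```bash
python3 -m handwheel '[0,0,-0.1,0,0,0,0.03,0.2,-0.1,0,0,0,0.07,0.5,-0.1,0,0,0,0.13,0.9,-0.1,0,0,0,0.2,1.35,-0.1,0,0,0,0.26,1.75,-0.1,0,0,0,0.3,2.0,-0.1,0,0,0,0.3,2.0,-0.1,0,0,0]'
python3 - <<'E'
from h import *
b=cap('side','s2.png')['img'][80:240,300:490,::-1]
cv2.imwrite('pics/s2c.png',cv2.resize(b,None,fx=3.7,fy=3.7,interpolation=2))
s=sensors.get_state();print(s['tcp_pos'],s['contact_force'],s['moment'])
E
```

```text
time_s: 3.4
tcp_pos: [0.5089, -0.1774, 0.053]
eef_rot: [179.9, 0.3, 171.4]
contact_force: [-2.8, -0.7, 11.4]
gripper_width: 0.0003
[ 0.50882953 -0.17751937  0.05298357] [-2.3674437   0.26259318 11.964673  ] [0.09336727 0.87245124 0.01779383]
```

View pics/s2c.png

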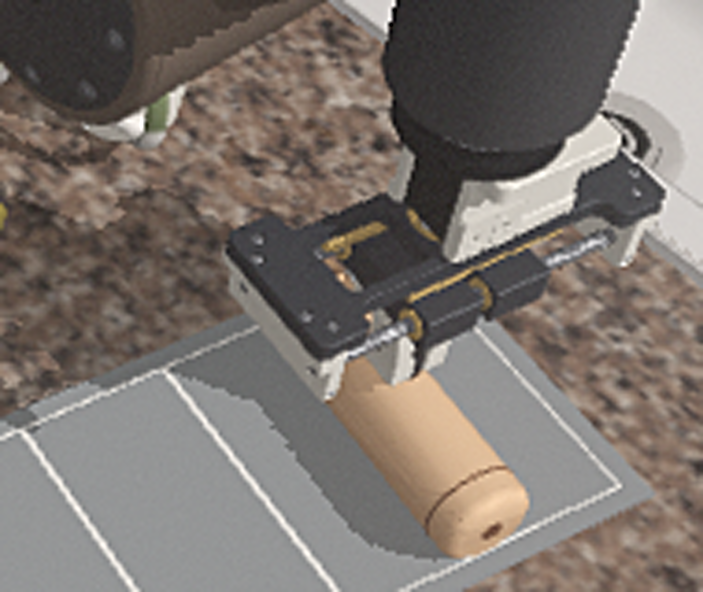

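The pin's near end face is now at about crop (491,530). I'll compute how far it moved.

```bash
python3 - <<'E'
from h import *
for uv in [(326/3.7+350,522/3.7+80),(491/3.7+300,530/3.7+80)]: print(ray('side',uv,.028))
E
```

```text
[ 0.41502633 -0.16815054  0.028     ]
[ 0.41759165 -0.1569581   0.028     ]
```

Axis moved 11 mm for 20 mm of tip travel, so it is rolling. Continuing.

```bash
python3 -m handwheel '[0.04,0.3,-0.05,0,0,0,0.1,0.7,-0.05,0,0,0,0.18,1.2,-0.05,0,0,0,0.26,1.75,-0.05,0,0,0,0.33,2.2,-0.05,0,0,0,0.36,2.45,-0.05,0,0,0,0.37,2.5,-0.05,0,0,0,0.37,2.5,0.1,0,0,0]'
python3 - <<'E'
from h import *
b=cap('side','s3.png')['img'][80:240,300:490,::-1]
cv2.imwrite('pics/s3c.png',cv2.resize(b,None,fx=3.7,fy=3.7,interpolation=2))
s=sensors.get_state();print(s['tcp_pos'],s['contact_force'],s['moment'])
E
```

```text
time_s: 4.25
tcp_pos: [0.5123, -0.1524, 0.0537]
eef_rot: [179.9, 0.2, 171.4]
contact_force: [-0.2, 0.3, 0.4]
gripper_width: 0.0007
[ 0.51193867 -0.15247567  0.05379819] [ 0.73261264 -0.02621046 -0.15038637] [-0.04397207  0.05082314 -0.01723397]
```

View pics/s3c.png

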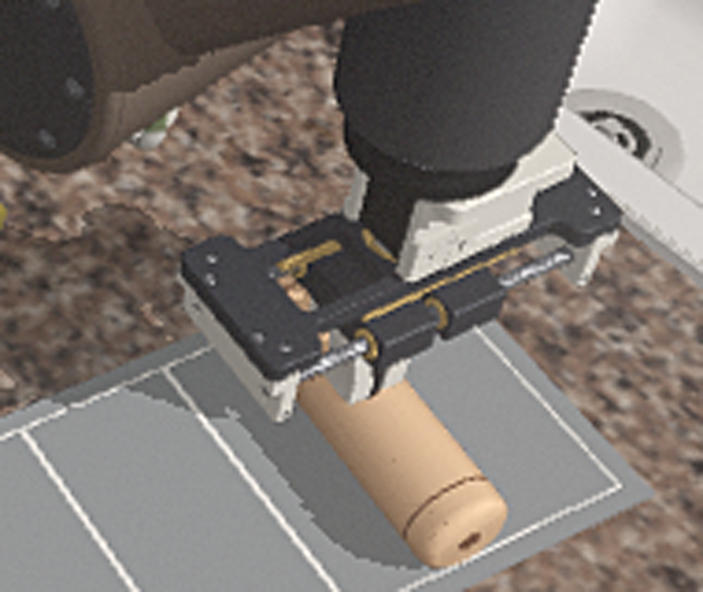

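```bash
python3 -m handwheel '[0,0,0.5,0,0,0,-0.15,-1,0.6,0,0,0,-0.34,-2.3,0.6,0,0,0,-0.34,-2.3,0.4,0,0,0,-0.34,-2.3,0.05,0,0,0,-0.34,-2.3,-0.1,0,0,0,-0.34,-2.3,-0.2,0,0,0]'
python3 -m handwheel '[0.03,0.2,-0.07,0,0,0,0.12,0.8,-0.07,0,0,0,0.25,1.7,-0.07,0,0,0,0.4,2.7,-0.07,0,0,0,0.55,3.7,-0.07,0,0,0,0.68,4.6,-0.07,0,0,0,0.77,5.2,-0.07,0,0,0,0.81,5.5,-0.07,0,0,0]'
python3 -m handwheel '[0,0,0,0,0,0,0,0,0.6,0,0,0]'
python3 - <<'E'
from h import *
b=cap('side','s4.png')['img'][100:260,240:480,::-1]
cv2.imwrite('pics/s4c.png',cv2.resize(b,None,fx=3.3,fy=3.3,interpolation=2))
E
```

```text
time_s: 5.0
tcp_pos: [0.5083, -0.1758, 0.0522]
eef_rot: [180.0, 0.2, 171.4]
contact_force: [-5.5, 0.1, 14.7]
gripper_width: 0.0004
time_s: 5.8
tcp_pos: [0.5181, -0.1201, 0.0523]
eef_rot: [180.0, 0.3, 171.5]
contact_force: [3.2, -1.3, 4.4]
gripper_width: 0.0003
time_s: 6.0
tcp_pos: [0.5168, -0.1201, 0.0574]
eef_rot: [180.0, 0.2, 171.5]
contact_force: [-0.8, -0.4, 0.3]
gripper_width: 0.0001
```

View pics/s4c.png

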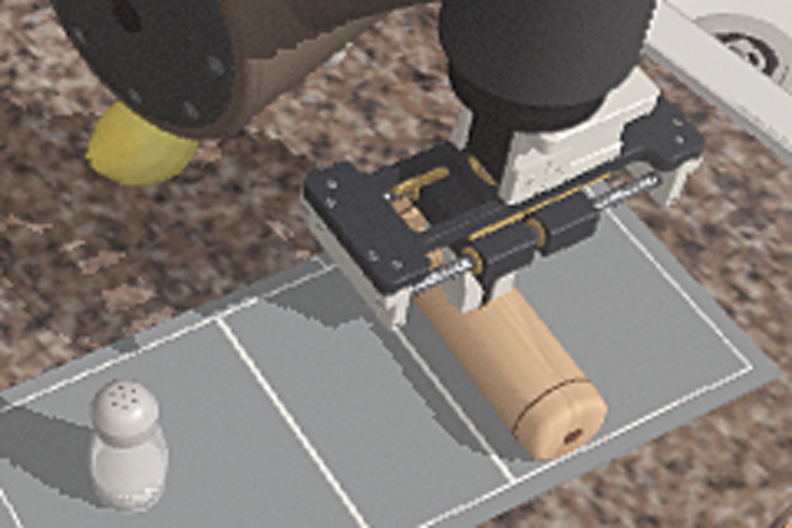

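```bash
python3 - <<'E'
from h import *
print(ray('side',(470/3.7+300,540/3.7+80),.028),ray('side',(573/3.3+240,436/3.3+100),.028),sensors.get_state()['tcp_pos'])
E
```

```text
[ 0.41961403 -0.14459174  0.028     ] [ 0.42463467 -0.11605704  0.028     ] [ 0.51727299 -0.12028618  0.05861145]
```

```bash
python3 -m handwheel '[-0.15,-1,0.1,0,0,0,-0.36,-2.4,0.1,0,0,0,-0.36,-2.4,-0.1,0,0,0,-0.36,-2.4,-0.4,0,0,0,-0.36,-2.4,-0.58,0,0,0,-0.36,-2.4,-0.68,0,0,0]'
python3 -m handwheel '[0.03,0.2,-0.07,0,0,0,0.12,0.8,-0.07,0,0,0,0.25,1.7,-0.07,0,0,0,0.4,2.7,-0.07,0,0,0,0.55,3.7,-0.07,0,0,0,0.68,4.6,-0.07,0,0,0,0.77,5.2,-0.07,0,0,0,0.81,5.5,-0.07,0,0,0]'
python3 -m handwheel '[0,0,0,0,0,0,0,0,0.6,0,0,0]'
python3 - <<'E'
from h import *
b=cap('side','s5.png')['img'][100:260,240:480,::-1]
cv2.imwrite('pics/s5c.png',cv2.resize(b,None,fx=3.3,fy=3.3,interpolation=2))
E
```

```text
time_s: 6.65
tcp_pos: [0.5137, -0.1445, 0.0518]
eef_rot: [180.0, 0.2, 171.5]
contact_force: [-1.8, -0.3, 7.6]
gripper_width: 0.0007
time_s: 7.45
tcp_pos: [0.5237, -0.0886, 0.0524]
eef_rot: [180.0, 0.4, 171.6]
contact_force: [1.0, -0.4, 7.7]
gripper_width: 0.0005
time_s: 7.65
tcp_pos: [0.5232, -0.0883, 0.058]
eef_rot: [180.0, 0.4, 171.7]
contact_force: [1.1, -0.6, 1.0]
gripper_width: 0.0001
```

View pics/s5c.png

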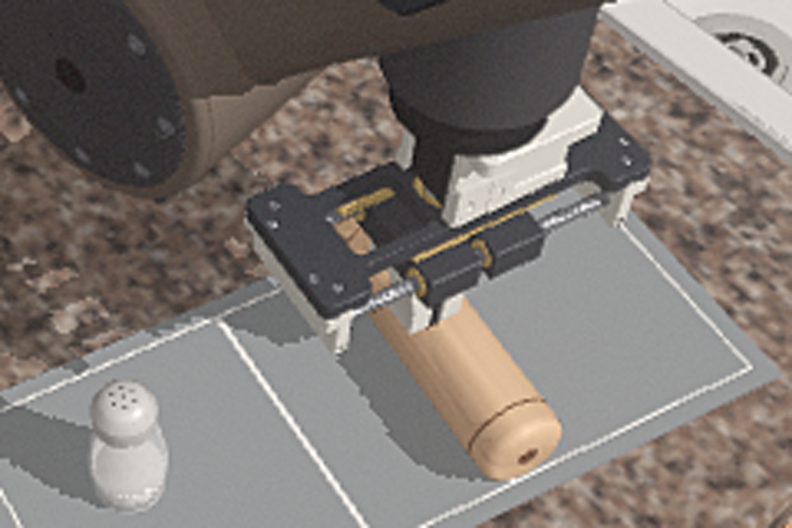

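```bash
python3 - <<'E'
from h import *
p=ray('side',(527/3.3+240,455/3.3+100),.028)
c=np.array([.5275,-.056]);y=np.array([.148,.989])
print(p,(p[:2]-c)@y,sensors.get_state()['tcp_pos'])
E
```

```text
[ 0.43078939 -0.08780985  0.028     ] -0.04577310777166072 [ 0.52379297 -0.08844922  0.05920495]
```

```bash
python3 -m handwheel '[-0.15,-1,0.1,0,0,0,-0.39,-2.6,0.1,0,0,0,-0.39,-2.6,-0.1,0,0,0,-0.39,-2.6,-0.4,0,0,0,-0.39,-2.6,-0.62,0,0,0,-0.39,-2.6,-0.74,0,0,0]'
python3 -m handwheel '[0.03,0.2,-0.07,0,0,0,0.12,0.8,-0.07,0,0,0,0.22,1.5,-0.07,0,0,0,0.34,2.3,-0.07,0,0,0,0.46,3.1,-0.07,0,0,0,0.58,3.9,-0.07,0,0,0,0.65,4.4,-0.07,0,0,0,0.68,4.6,-0.07,0,0,0]'
python3 -m handwheel '[0,0,0,0,0,0,0,0,0.6,0,0,0]'
python3 - <<'E'
from h import *
b=cap('side','s6.png')['img'][100:260,240:480,::-1]
cv2.imwrite('pics/s6c.png',cv2.resize(b,None,fx=3.3,fy=3.3,interpolation=2))
E
```

```text
time_s: 8.3
tcp_pos: [0.52, -0.1144, 0.0519]
eef_rot: [180.0, 0.4, 171.7]
contact_force: [-3.1, -0.4, 11.7]
gripper_width: 0.0002
time_s: 9.1
tcp_pos: [0.5285, -0.0675, 0.0521]
eef_rot: [180.0, 0.6, 171.8]
contact_force: [1.5, -0.7, 4.5]
gripper_width: 0.0007
time_s: 9.3
tcp_pos: [0.5279, -0.0672, 0.0577]
eef_rot: [180.0, 0.5, 171.8]
contact_force: [0.2, 0.2, -0.1]
gripper_width: 0.0007
```

View pics/s6c.png

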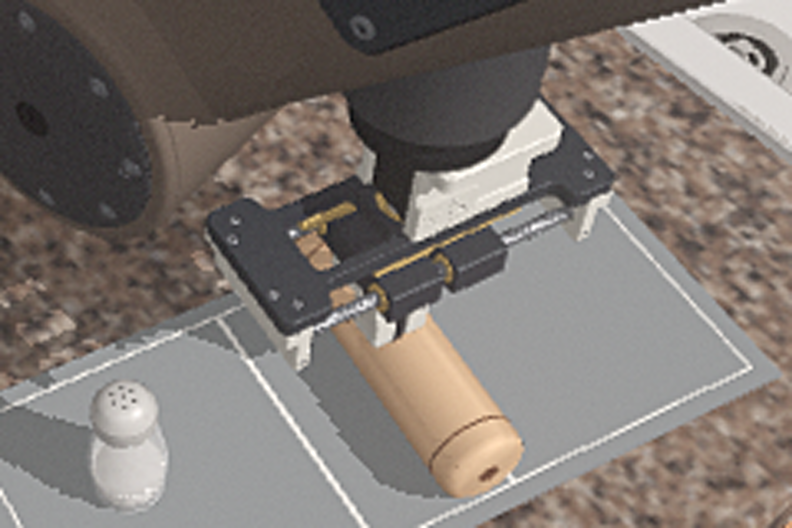

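```bash
python3 - <<'E'
from h import *
p=ray('side',(489/3.3+240,473/3.3+100),.028)
c=np.array([.5275,-.056]);y=np.array([.148,.989])
t=sensors.get_state()['tcp_pos'];print(p,(p[:2]-c)@y,t,(t[:2]-c)@y)
E
```

```text
[ 0.43475669 -0.06377838  0.028     ] -0.02141883216706205 [ 0.52853665 -0.06727045  0.05888999] -0.010993051816348246
```

```bash
python3 -m handwheel '[-0.15,-1,0.1,0,0,0,-0.33,-2.2,0.1,0,0,0,-0.33,-2.2,-0.1,0,0,0,-0.33,-2.2,-0.4,0,0,0,-0.33,-2.2,-0.6,0,0,0,-0.33,-2.2,-0.7,0,0,0]'
python3 -m handwheel '[0.03,0.2,-0.07,0,0,0,0.1,0.7,-0.07,0,0,0,0.21,1.4,-0.07,0,0,0,0.33,2.2,-0.07,0,0,0,0.44,3,-0.07,0,0,0,0.55,3.7,-0.07,0,0,0,0.61,4.1,-0.07,0,0,0,0.63,4.3,-0.07,0,0,0]'
python3 -m handwheel '[0,0,0,0,0,0,0,0,0,0,0,0,0,0,1,0,0,0]'
python3 - <<'E'
from h import *
b=cap('side','s7.png')['img'][100:260,240:480,::-1]
cv2.imwrite('pics/s7c.png',cv2.resize(b,None,fx=3.3,fy=3.3,interpolation=2))
E
```

```text
time_s: 9.95
tcp_pos: [0.5252, -0.0895, 0.0521]
eef_rot: [180.0, 0.6, 171.8]
contact_force: [-4.2, 0.0, 12.4]
gripper_width: 0.0006
time_s: 10.75
tcp_pos: [0.5331, -0.0457, 0.0522]
eef_rot: [180.0, 0.7, 171.9]
contact_force: [0.3, -0.9, 6.1]
gripper_width: 0.0002
time_s: 11.05
tcp_pos: [0.5319, -0.0459, 0.0613]
eef_rot: [-180.0, 0.6, 171.9]
contact_force: [-0.2, 0.2, -0.4]
gripper_width: 0.0004
```

View pics/s7c.png

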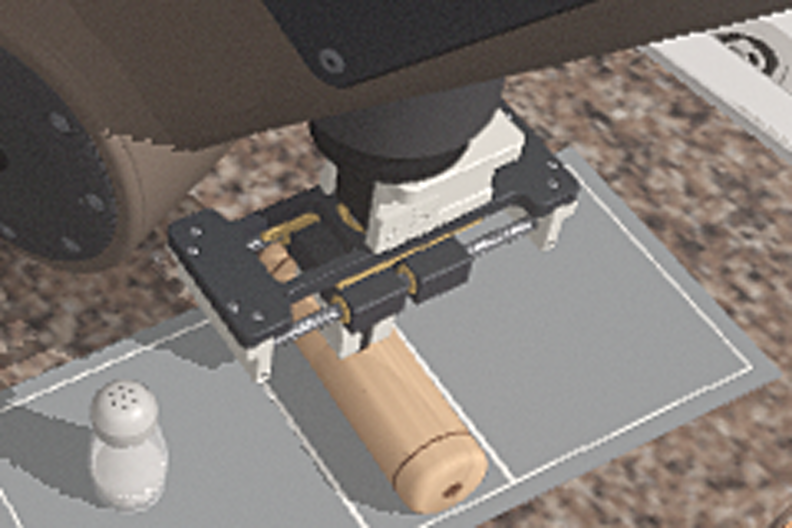

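The pin now looks to be between the lines, with its near end at crop (453,490). I'll lift the arm and swing it clear to check.

```bash
python3 -m handwheel '[0,0,2,0,0,0,0,0,5,0,0,0,0,0,9,0,0,0,0,-2,12,0,0,0,-1,-5,14,0,0,0,-3,-8,15,0,0,0,-5,-11,16,0,0,0,-7,-14,16,0,0,0]'
python3 -m handwheel '[-2,-3,0,0,0,0,-4.5,-7,0,0,0,0,-7,-11,0,0,0,0,-9.5,-15,0,0,0,0,-12,-19,0,0,0,0,-14.5,-23,0,0,0,0,-17,-27,0,0,0,0,-19,-30,0,0,0,0]'
python3 -m handwheel '[-2,-3,0,0,0,0,-4,-6,0,0,0,0,-6,-9,0,0,0,0,-7,-12,0,0,0,0,-8,-14,0,0,0,0,-8,-15,0,0,0,0,-8,-15,0,0,0,0]'
python3 - <<'E'
from h import *
a=cap('top','t8.png')['img'][170:310,215:440,::-1];b=cap('side','s8.png')['img'][135:320,215:480,::-1]
cv2.imwrite('pics/t8c.png',cv2.resize(a,None,fx=3.5,fy=3.5,interpolation=2))
cv2.imwrite('pics/s8c.png',cv2.resize(b,None,fx=3,fy=3,interpolation=2))
E
```

```text
time_s: 11.9
tcp_pos: [0.4627, -0.187, 0.2252]
eef_rot: [180.0, 0.9, 171.9]
contact_force: [1.1, 0.2, 1.5]
gripper_width: 0.0006
time_s: 12.7
tcp_pos: [0.2708, -0.4887, 0.2253]
eef_rot: [180.0, 0.9, 171.9]
contact_force: [1.6, -0.4, 0.2]
gripper_width: 0.0007
time_s: 13.4
tcp_pos: [0.1903, -0.6394, 0.2245]
eef_rot: [179.9, 0.8, 171.8]
contact_force: [0.2, 0.3, -1.0]
gripper_width: 0.0004
```

View pics/t8c.png

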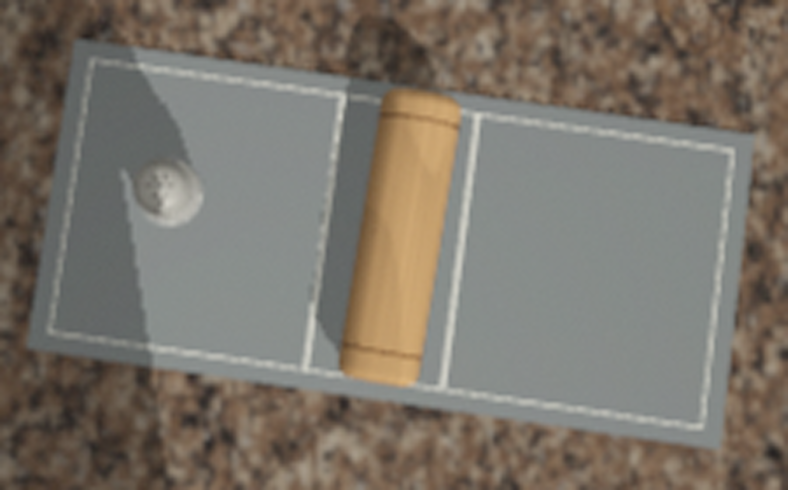

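View pics/s8c.png

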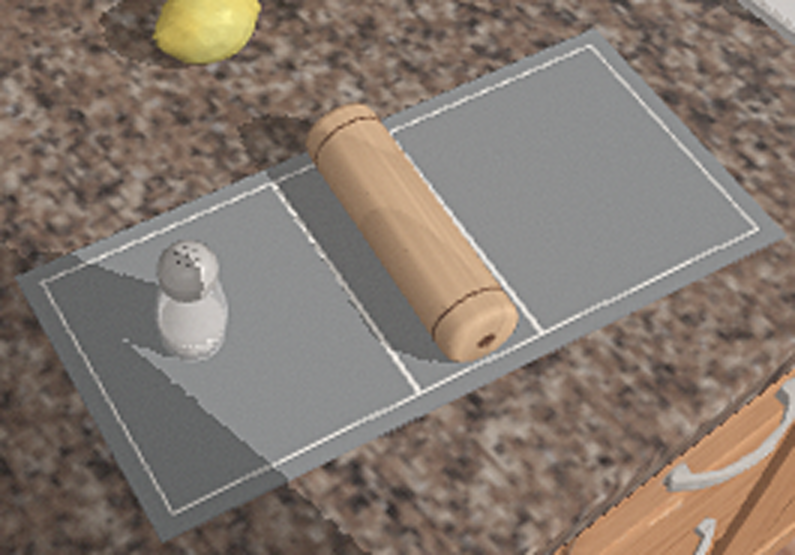

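Both views show the pin well inside the lines: (421,92) to (381,383) in the top crop. The shaker and lemon have not moved. I'll check the numbers.

```bash
python3 - <<'E'
from h import *
t=lambda x,y:((x+.5)/3.5+215-.5,(y+.5)/3.5+170-.5)
s=lambda x,y:((x+.5)/3+215-.5,(y+.5)/3+135-.5)
c=np.array([.5275,-.056]);y=np.array([.148,.989])
for n,p in [('top',t(421,92)),('top',t(381,383)),('side',s(487,341))]:
  q=ray(n,p,.028);print(q,(q[:2]-c)@y*1000)
a=cv2.imread('pics/t0.png')[100:300,80:300];b=cv2.imread('pics/t8.png')[100:300,80:300]
c1=cap('side','s9.png')['img'].astype(int);c2=cv2.imread('pics/s8.png')[:,:,::-1].astype(int);print(abs(c1-c2)[135:320,215:480].mean())
E
```

```text
[ 0.61928854 -0.07269579  0.028     ] -2.927433244979851
[ 0.4399751  -0.04415229  0.028     ] -1.2363010471575453
[ 0.4390025  -0.04116688  0.028     ] 1.572330532253149
1.8105524392316845
```

The pin's centre is within about 2 mm of the middle, leaving roughly 14 mm of margin on each side. Nothing in the view is moving, so I'll hand the job in.

```bash
python3 - <<'E'
from h import *
print(r.close_job())
E
```

```text
the job is handed in; nothing more can be done
None
```

I rolled the pin about 130 mm to the middle of the mat in five top-contact strokes with shut fingertips, then swung the arm clear and handed the job in at about 13.5 s.

- **Rolling:** the pin's axis moved about half the fingertip travel on every stroke I measured, so it rolled and was not dragged. Force readings stayed at or below about 15 N.
- **Position:** the pin's two ends are 1 to 3 mm from the mat's mid-line, and the top and side cameras agree to about 3 mm. The pin reaches about 28 mm from the mid-line at most, and the lines leave 42 mm clear.
- **At rest:** two side pictures taken just before handing in showed no visible motion.
- **Surroundings:** the shaker and lemon were where they started. I compared the spice jar only by eye in the wide views and did not measure it.

No check failed.

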